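# Scrape the wax chips off a hive floor into its catch tray

### The arm

A 6-joint arm with a two-finger parallel gripper is mounted at the origin on the work surface. World frame = base frame: x ahead of the robot, y to its left, z up, the work surface at z = 0. Lengths are in mm, angles in rad, forces in N, time in s.
With the tool pointing down it reaches from about 350 to 875 mm from the base axis. Payload 4.2 kg.
Tool frame: the origin (TCP) lies at the very end of the fingers, on their centre line; the grasp point (between the pads) lies 19 mm behind it (manip.grasp_offset is the distance from the TCP to the grasp point, in mm); x points along the fingers, z is the direction in which the jaws open and shut, and the axes are right-handed (so a half turn about x gives the same grasp; the last joint's range is limited). The gripper opens to 87 mm and grips with 3 to 60 N. Pads are 19 mm wide; open, the fingers measure 117 mm over their backs; the gripper's body (75 mm by 190 mm) begins 51 mm behind the grasp point.
Start: joints at [0.259, 0.385, 0.008, 0, -1.194, -0.259], TCP at [624.979, 0.025, 222.55] pointing down, gripper open.
Joint ranges: [-3.14, 3.14], [-1.21, 2.06], [-1.07, 1.41], [-3.16, 2.05], [-2.99, -0.16], [-3.1, 3.1]. Speed limits (rad/s): [2.79, 2.79, 3.14, 3.14, 3.14, 3.14].

### API

Orientations are given as a 3x3 rotation matrix whose columns are the frame's x, y, z axes.
In Python, from plant import manip, eyes gives the robot as it stands.
- The arm moves only by the shell command python3 -m pendant 'ROWS' [FORCE]. ROWS is JSON, a list of rows, each a list of 7 numbers: the shift along the tool's x, y, z in units of 60 mm (1.0 is 60 mm), then the turn, a rotation vector about the tool's x, y, z in rad, then the finger opening in mm, from 0 to 87. A call has 1 to 5 rows; each row is the pose to reach, as a shift and turn from the pose measured when the call began, along the tool's axes at that moment; what a row does not reach only later rows make up. A row lasts 1/8 s, in which the tool goes at most 62.5 mm and 10.7 degrees, less where a joint would pass 70% of its speed; a pose out of reach is approached as far as the arm can. A call with a gripper value outside its range is refused whole. The fingers move at their own pace and stop on an object; FORCE is the grip in N (left out, the last holds). Time passes only in rows, so rows that repeat a pose let the fingers close. It gives the time, the measured TCP pose, the force and the opening at its end, in the units of the state.
- manip.sense(): the state, without advancing time (a new reading comes with each control period).
- eyes.capture(name): name is "scene" or "side" or "wrist"; returns the picture (420x560x3 uint8, blue, green, red); there is no depth.
- eyes.camera_model(name): a dict with "fovy" (degrees; the focal length in pixels is half the picture's height over the tangent of half this angle, whatever the lens; pixels are square), "cx", "cy" (the principal point, pixels), "origin" and "attitude" of the camera in the world. Camera axes: x right, y down, z forward; pixel columns grow to the right and rows downward; lengths in mm; the calibration is good to about 2 mm. A picture is of the moment at which its call begins: read the wrist's pose just before it. camera_model takes no time and is no camera call; for the wrist camera it gives the pose at the moment of the call.
- manip.finish_job(): hands the job in, once; it reports no verdict.
The state is a dict: "time": time; "qpos": joint angles; "joint_vel": joint speeds; "joint_torque": joint torques, N m; "tool_pos": TCP position; "tcp_rot": TCP orientation; "contact_force": force on the tool from outside, world axes, zero at the start; "torque": the same for the moment, N m; "finger_gap": finger opening in mm.
Only numpy, scipy, OpenCV 4.12 (cv2) and the standard library are available. Lean on these libraries where they do the work, as an engineer would, in place of code of your own. Each camera call takes 0.05 s, during which the arm holds its last target.

### The job

Pick up the scraper block by its handle and, with it, wipe the two loose wax chips along the small hive floor, off its open end and into the metal catch tray there; do not touch the chips with the gripper. Then stand the scraper upright on the bench again where you took it from and let go.

Things in the scene. Friction and masses are not known exactly. Their poses are not given: they have to be found in the camera images.
- scraper_mid (a point): centre of the loose scraper, 50 mm above its underside; it stands upright on the bench, own z up, 0.2 kg. Grey plastic wiping block 30 thick (own x) x 120 wide (own y) x 30 mm high; centred on it a wooden handle plate 24 thick (x) x 50 wide (y) mm, rising 70 mm more. Symmetrical: either broad face may wipe. The like-sized wooden block without a handle is not it.
- hive_floor: wooden hive floor with metal tray, fixed. Origin at bench level under the board's middle; +x: closed to open end. mm: board x -150 to 150, 180 wide, top 45 above bench. Rims 15 wide, 15 high on the board along both sides and closed end (none at x=150): clear channel x -135 to 150, y -75 to 75. Tray joins at x 150 to 280, y -100 to 100, floor 6 and walls 40 above bench, open on top.
- chip_a: loose brown wax chip, about 34 x 26 mm and 15 mm high (own x, y, z), about 11 g, lying in the channel of the hive floor, its centre at least 100 mm from the inner face of the closed end's rim and 65 mm from the open end; origin at the centre of its underside
- chip_b: loose brown wax chip, about 28 x 28 mm and 14 mm high (own x, y, z), about 11 g, lying likewise in the channel of the hive floor; origin at the centre of its underside
Mind the look-alikes: they are no part of the job. Of the things that look like the part that bears scraper_mid, the smaller one is meant.

How it is judged (in metres and radians):
On the way, in this order (a step that is already met when the one before it is completed fails the run):
1. the scraper is down on the hive floor while both chips still lie on the board (x of chip_a in the frame of hive_floor between -0.15 and 0.15 m and y of chip_a in the frame of hive_floor between -0.09 and 0.09 m and z of each of chip_a, chip_b in the frame of hive_floor above 0.04 m and x of chip_b in the frame of hive_floor between -0.15 and 0.15 m and y of chip_b in the frame of hive_floor between -0.09 and 0.09 m and x of scraper_mid in the frame of hive_floor between -0.15 and 0.15 m and y of scraper_mid in the frame of hive_floor between -0.05 and 0.05 m and z of scraper_mid in the frame of hive_floor between 0.08 and 0.107 m and angle between scraper_mid's own z axis and vertical below 0.26 rad), for 0.1 s.
2. both chips are in the catch tray (x of chip_a in the frame of hive_floor between 0.145 and 0.28 m and y of chip_a in the frame of hive_floor between -0.1 and 0.1 m and z of chip_a in the frame of hive_floor between -0.002 and 0.04 m and x of chip_b in the frame of hive_floor between 0.145 and 0.28 m and y of chip_b in the frame of hive_floor between -0.1 and 0.1 m and z of chip_b in the frame of hive_floor between -0.002 and 0.04 m), for 0.2 s.
At the end, for the whole second after the job is handed in: Both chips lie in the catch tray (inside its walls and below the board's top face), and the scraper stands upright (within 6 degrees) and released on the bench, within 50 mm of where it started (all of step 2 and distance of scraper_mid from where it was at the start of the episode below 0.05 m and height (world z) of scraper_mid between 0.04 and 0.06 m and angle between scraper_mid's own z axis and vertical below 0.1 rad); the robot touches nothing.
It fails at once if the gripper's fingers touch a wax chip (contact force between the fingers and chip_a above 0.3 N or contact force between the fingers and chip_b above 0.3 N).
It also fails if it takes over 51 s, if anything falls off the work surface, if the arm or the gripper's body presses on something with over 40 N, if the wrist force passes 120 N, or if a joint passes its speed limit or range.

## Working session

There is one attempt and no reset: what is moved stays moved. The work goes in short steps, Python scripts to look and compute and a shell command to move; the robot and the scene stay as the last step left them, time stands still between calls to the robot, and variables do not carry over. Pictures are saved under pics/ and viewed, and the job is handed in when it is done.

```bash
ls; mkdir -p pics; python3 - <<'E'
from plant import manip, eyes
import cv2
s=manip.sense();print(s)
for n in("scene","side","wrist"):
    print(n,eyes.camera_model(n))
    cv2.imwrite(f"pics/{n}0.png",eyes.capture(n))
E
```

```text
pics
{'time': 0.0, 'qpos': array([ 2.58599356e-01,  3.85543851e-01,  6.64229607e-03, -5.01658949e-04,
       -1.19398186e+00, -2.58591793e-01]), 'joint_vel': array([ 0.00041   , -0.00115538,  0.0007055 ,  0.0006319 ,  0.00093547,
       -0.00131962]), 'joint_torque': array([ 5.69075401e-04, -3.90661991e+01,  1.87403029e+01,  4.22001421e+00,
        1.09914420e-02, -1.81494070e-04]), 'tool_pos': array([6.24407798e+02, 2.14520762e-02, 2.21473312e+02]), 'tcp_rot': array([[-2.13693554e-03, -1.77425969e-04, -9.99997701e-01],
       [-8.27600985e-05, -9.99999981e-01,  1.77603227e-04],
       [-9.99997713e-01,  8.31394348e-05,  2.13692082e-03]]), 'contact_force': array([-0.43324844, -0.73881055, -0.07234911]), 'torque': array([-0.03038241, -0.03161176,  0.00656831]), 'finger_gap': 87.17648235641795}
scene {'fovy': 44.5130838381688, 'cx': 283.6935093559472, 'cy': 207.42787660042833, 'origin': array([1065.14744945,  172.54362295,  886.00885213]), 'attitude': array([[-0.45085718,  0.67912979, -0.57923271],
       [ 0.89257803,  0.33889785, -0.29740999],
       [-0.00567926, -0.65109982, -0.75897086]])}
side {'fovy': 44.25065654841741, 'cx': 280.3206500499926, 'cy': 207.3166360113254, 'origin': array([ 282.62475115, -937.08052148, 1063.57906872]), 'attitude': array([[ 0.97983685, -0.1476182 ,  0.13464255],
       [-0.19936007, -0.76700228,  0.60988775],
       [ 0.01324061, -0.62443284, -0.78096627]])}
wrist {'fovy': 66.75240831764573, 'cx': 279.3149861229714, 'cy': 208.16135992101184, 'origin': array([624.88643511, -79.7225766 , 384.31485401]), 'attitude': array([[-9.99997905e-01,  1.14558950e-04, -2.04394907e-03],
       [-4.74039499e-04,  9.58338172e-01,  2.85635649e-01],
       [ 1.99151653e-03,  2.85636020e-01, -9.58336109e-01]])}
```

View pics/scene0.png

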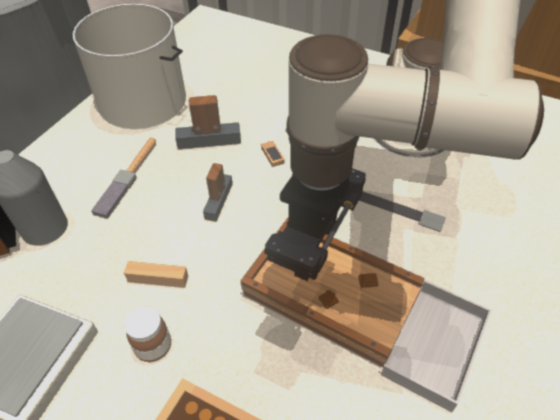

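View pics/side0.png

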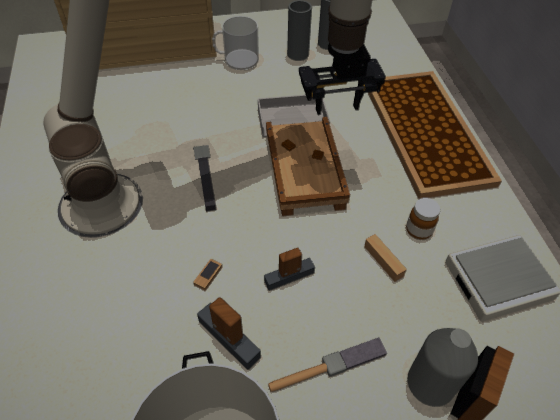

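View pics/wrist0.png

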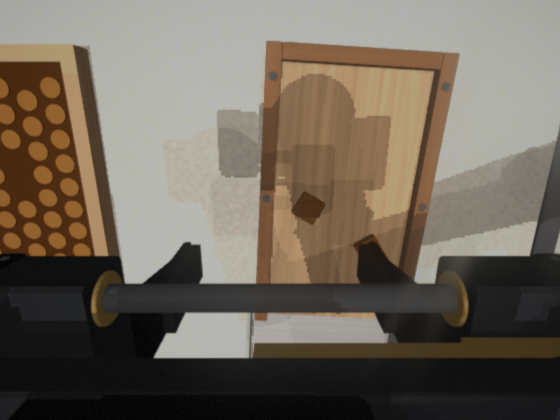

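Two scrapers are visible. The larger is at scene (207,120) and side (228,330); the smaller is at scene (218,190) and side (290,268). A handle-less block sits at scene (155,273) and side (385,256). The smaller handled one fits the description, so I'll enlarge it to confirm.

```bash
python3 - <<'E'
import cv2,numpy as np
a=cv2.imread('pics/scene0.png');b=cv2.imread('pics/side0.png');w=cv2.imread('pics/wrist0.png')
f=lambda im,x,y,ww,h,k:cv2.resize(im[y:y+h,x:x+ww],None,fx=k,fy=k,interpolation=cv2.INTER_CUBIC)
A=f(a,160,90,110,140,3.6);B=f(b,190,230,140,140,3.6)
cv2.imwrite('pics/crop1.png',np.hstack([A[:504,:],B[:504,:404]]))
cv2.imwrite('pics/crop2.png',f(a,235,220,260,185,3))
cv2.imwrite('pics/crop3.png',f(b,245,80,120,140,4))
E
```

```text
(no output)
```

View pics/crop1.png

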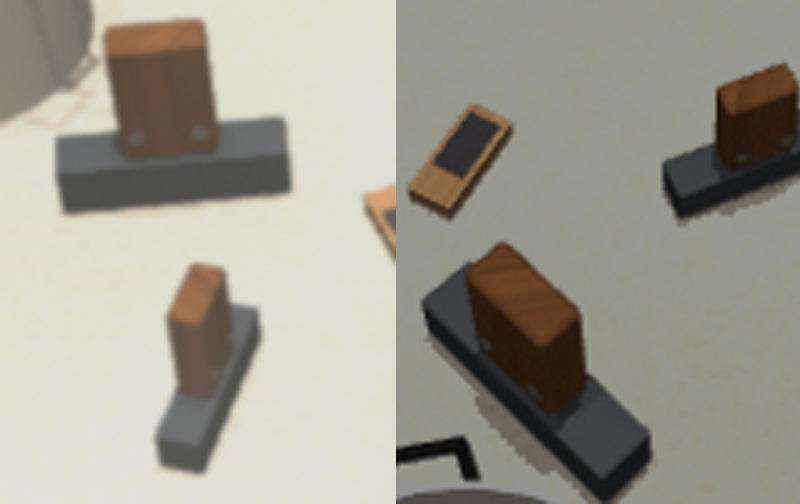

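View pics/crop2.png

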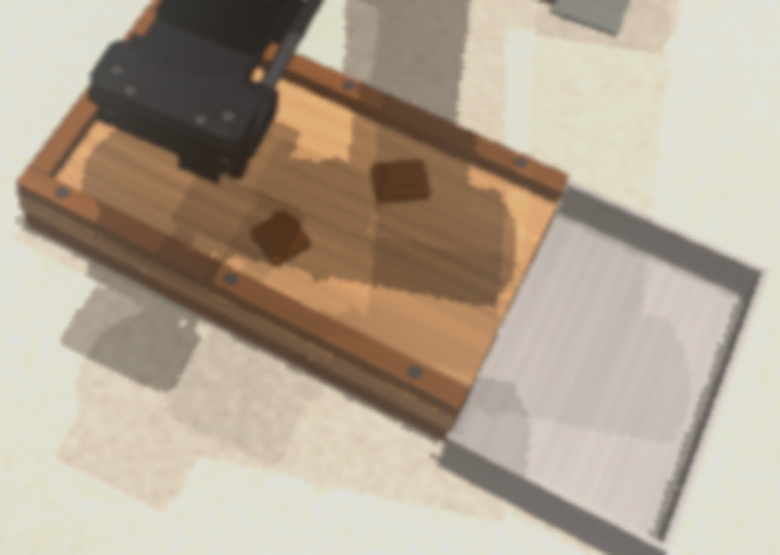

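View pics/crop3.png

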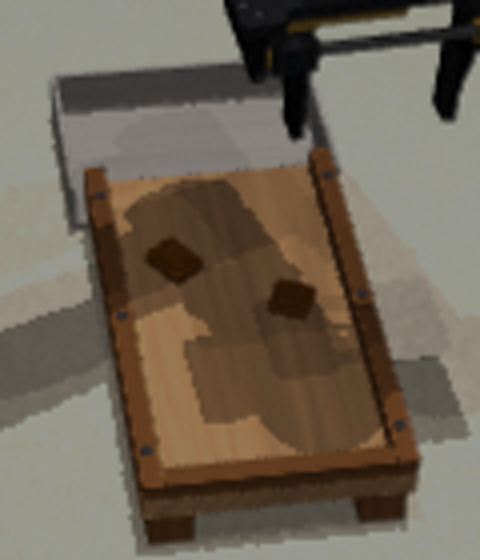

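The small handled scraper is confirmed: crop scene (210,365), true pixels about (218,190). Next I measure it, the board and the chips.

```bash
cat > h.py <<'E'
import numpy as np,cv2
from plant import manip,eyes
H,W=420,560
def ray(m,p):
    f=H/2/np.tan(np.radians(m['fovy'])/2)
    d=np.array([(p[0]-m['cx'])/f,(p[1]-m['cy'])/f,1.]);return m['origin'],m['attitude']@d
def plane(m,p,z):
    o,d=ray(m,p);return o+d*(z-o[2])/d[2]
def proj(m,P):
    f=H/2/np.tan(np.radians(m['fovy'])/2)
    c=m['attitude'].T@(np.asarray(P,float)-m['origin']);return np.array([m['cx']+f*c[0]/c[2],m['cy']+f*c[1]/c[2]])
def un(p,k,x,y): return ((p[0]+.5)/k-.5+x,(p[1]+.5)/k-.5+y)
E
python3 - <<'E'
from h import *
np.set_printoptions(precision=1,suppress=True)
sc,si,wr=[eyes.camera_model(n) for n in("scene","side","wrist")]
P=lambda n,p,z,m:print(n,plane(m,p,z)[:2])
c1=lambda p:un(p,3.6,160,90); c1b=lambda p:un((p[0]-396,p[1]),3.6,190,230)
P('handle top sc',c1((198,292)),100,sc);P('handle top si',c1b((757,87)),100,si)
P('blk base sc left',c1((160,462)),0,sc);P('blk base sc r',c1((205,472)),0,sc)
P('blk top farright',c1((260,312)),30,sc);P('blk top near right',c1((208,443)),30,sc);P('blk top near left',c1((158,432)),30,sc)
P('side base l',c1b((682,218)),0,si);P('side top l',c1b((664,170)),30,si);P('side top l2',c1b((683,195)),30,si)
c2=lambda p:un(p,3,235,220);c3=lambda p:un(p,4,245,80)
for n,p in(('open far',(567,180)),('closed near',(20,187)),('open near',(450,410))):P(n+' sc60',c2(p),60,sc)
for n,p in(('open L',(85,170)),('open R',(328,150)),('closed L',(140,486)),('closed R',(416,460))):P(n+' si60',c3(p),60,si)
for n,p in(('closed',(265,43)),('closed',(455,55)),('open~',(257,321))):P(n+' wr60',p,60,wr)
P('tray far sc',c2((762,270)),40,sc);P('tray si',c3((53,77)),40,si)
P('chip1 sc',c2((400,181)),60,sc);P('chip2 sc',c2((281,237)),60,sc)
P('chip1 si',c3((174,259)),60,si);P('chip2 si',c3((291,298)),60,si)
P('chip2 wr',(308,208),60,wr)
E
```

```text
handle top sc [ 438.8 -315.4]
handle top si [ 443.3 -318.6]
blk base sc left [ 496.3 -320.1]
blk base sc r [ 490.6 -290.8]
blk top farright [ 380.6 -313.4]
blk top near right [ 489.9 -285.4]
blk top near left [ 496.  -317.3]
side base l [ 390.8 -344.4]
side top l [ 382.9 -324.6]
side top l2 [ 391.4 -345. ]
open far sc60 [477.2 166.5]
closed near sc60 [ 635.9 -139.1]
open near sc60 [655.3 152.2]
open L si60 [477.3 160.6]
open R si60 [654.1 149.1]
closed L si60 [ 457.9 -133.5]
closed R si60 [ 634.5 -145.7]
closed wr60 [ 637.6 -141.6]
closed wr60 [ 461.  -131.6]
open~ wr60 [650.8 156.8]
tray far sc [472.6 292.8]
tray si [476.3 289.7]
chip1 sc [524.9  72.8]
chip2 sc [595.4  22. ]
chip1 si [521.1  60.3]
chip2 si [591.3   8.8]
chip2 wr [593.9  16.8]
```

```bash
python3 -m pendant '[[-0.5,4.9,1.6,1.31,0,0,87],[-0.5,4.9,1.6,1.31,0,0,87],[-0.5,4.9,1.6,1.31,0,0,87],[-0.5,4.9,1.6,1.31,0,0,87],[-0.5,4.9,1.6,1.31,0,0,87]]' 40
```

```text
time: 0.78
tool_pos: [527.6, -295.6, 251.9]
tcp_rot: [[-0.001, -0.81, -0.587], [-0.0, -0.587, 0.81], [-1.0, 0.001, 0.001]]
contact_force: [1.1, -0.8, -0.4]
finger_gap: 86.9
```

```bash
python3 -m pendant '[[0,0,0,0.37,0,0,87],[0,0,0,0.37,0,0,87],[0,0,0,0.37,0,0,87]]' ; python3 - <<'E'
from h import *
s=manip.sense();m=eyes.camera_model("wrist");im=eyes.capture("wrist")
cv2.imwrite('pics/w1.png',im)
for n in("scene","side"):cv2.imwrite(f'pics/{n}1.png',eyes.capture(n))
import pickle;pickle.dump((s,m),open('w1.pkl','wb'));print(s['tool_pos'],s['tcp_rot'])
E
```

```text
time: 1.15
tool_pos: [527.2, -295.8, 251.5]
tcp_rot: [[-0.002, -0.967, -0.256], [0.0, -0.256, 0.967], [-1.0, 0.002, 0.001]]
contact_force: [-0.4, -0.2, -0.1]
finger_gap: 86.6
[ 527.22157266 -295.84728742  251.4958594 ] [[-2.22560561e-03 -9.66696335e-01 -2.55916476e-01]
 [ 2.38299935e-04 -2.55917615e-01  9.66698566e-01]
 [-9.99997495e-01  2.09050487e-03  7.99935353e-04]]
```

View pics/w1.png

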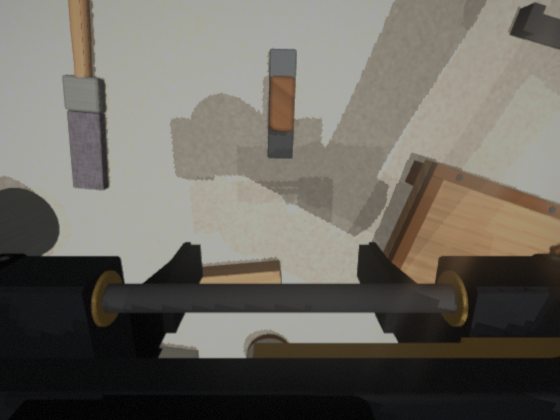

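View pics/scene1.png

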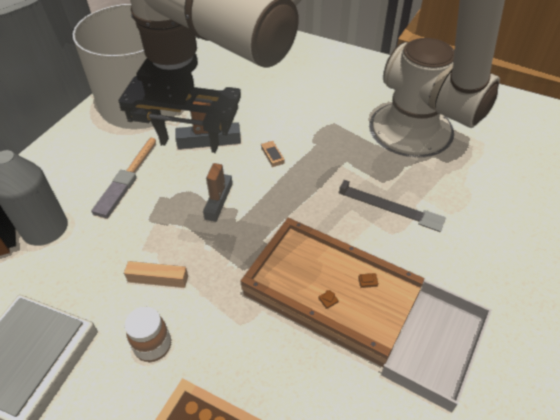

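```bash
python3 - <<'E'
from h import *
import pickle
np.set_printoptions(precision=1,suppress=True)
s,m=pickle.load(open('w1.pkl','rb'))
im=cv2.imread('pics/w1.png')
roi=im[30:175,250:315].copy()
hsv=cv2.cvtColor(roi,cv2.COLOR_BGR2HSV)
wood=((hsv[...,1]>110)).astype(np.uint8)
gray=((hsv[...,2]<110)&(hsv[...,1]<80)).astype(np.uint8)
al=wood|gray
def rect(mask,n):
    mask=cv2.morphologyEx(mask,cv2.MORPH_OPEN,np.ones((3,3)))
    cs,_=cv2.findContours(mask,0,2);c=max(cs,key=cv2.contourArea)
    r=cv2.minAreaRect(c+np.array([250,30]));print(n,r);return cv2.boxPoints(r)
bw=rect(wood,'wood');ba=rect(al,'all')
for z in(100,30):
    print(z);print(np.array([plane(m,p,z)[:2] for p in (bw if z==100 else ba)]))
sc,si=[eyes.camera_model(n) for n in("scene","side")]
print('big handle top si',plane(si,(226,308),150)[:2],plane(si,(226,308),100)[:2]); print('big base sc',plane(sc,(208,146),0)[:2],plane(sc,(178,147),0),plane(sc,(240,143),0))
print('big handle top sc',plane(sc,(204,99),130)[:2])
print('pot',plane(sc,(180,60),200)[:2],plane(sc,(180,110),0)[:2])
a=cv2.imread('pics/scene1.png');cv2.imwrite('pics/c4.png',cv2.resize(a[210:405,235:495],None,fx=3,fy=3,interpolation=2))
b=cv2.imread('pics/side1.png');cv2.imwrite('pics/c5.png',cv2.resize(b[80:220,245:365],None,fx=4,fy=4,interpolation=2))
E
```

```text
wood ((281.5, 103.5), (53.0, 23.0), 90.0)
all ((281.0957336425781, 103.57550048828125), (26.358013153076172, 109.40647888183594), 1.3971810340881348)
100
[[ 422.6 -333.5]
 [ 417.2 -313.1]
 [ 462.7 -300.4]
 [ 468.4 -321.8]]
30
[[ 504.7 -318.6]
 [ 388.3 -345.1]
 [ 381.5 -317. ]
 [ 497.4 -287.8]]
big handle top si [ 285.5 -450.7] [ 285.6 -424.1]
big base sc [ 291.4 -439.2] [ 328.4 -505.4    0. ] [ 245.4 -372.    -0. ]
big handle top sc [ 269.9 -446. ]
pot [ 243.9 -518.7] [ 203.1 -584.8]
```

View pics/c4.png

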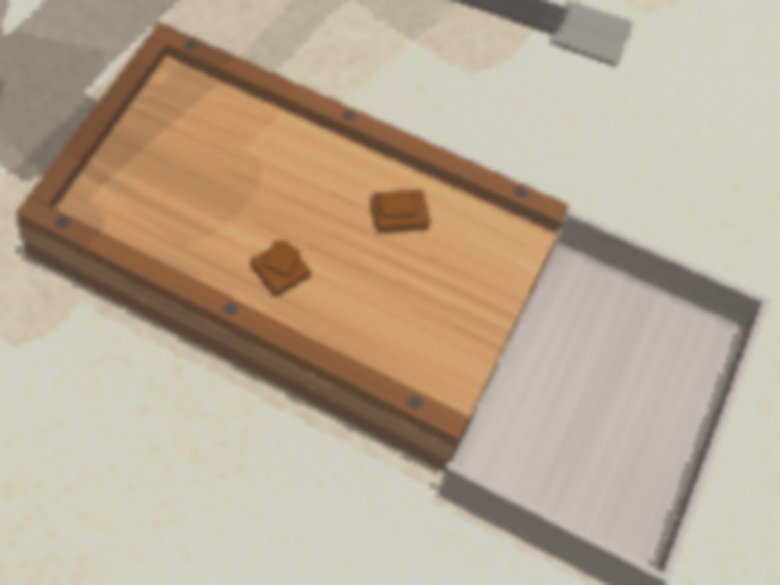

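View pics/side1.png

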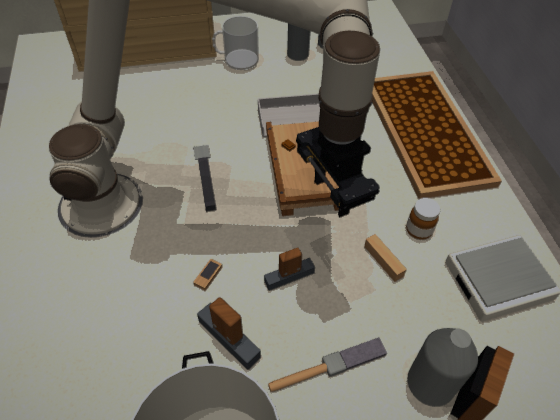

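```bash
python3 -m pendant '[[1.0,1.45,0.02,0,0,0,87],[2.0,1.45,0.02,0,0,0,87],[2.0,1.45,0.02,0,0,0,87]]' && python3 - <<'E'
from h import *
s=manip.sense();print(s['tool_pos'],s['contact_force']);cv2.imwrite('pics/w2.png',eyes.capture("wrist"));cv2.imwrite('pics/sc2.png',eyes.capture("scene"))
E
```

```text
time: 1.68
tool_pos: [440.1, -315.7, 129.3]
tcp_rot: [[-0.006, -0.966, -0.258], [0.002, -0.258, 0.966], [-1.0, 0.005, 0.004]]
contact_force: [0.8, -0.3, 0.9]
finger_gap: 87.2
[ 440.07551329 -315.74127089  129.26339205] [ 0.75464826 -0.2679388   0.86503182]
```

View pics/w2.png

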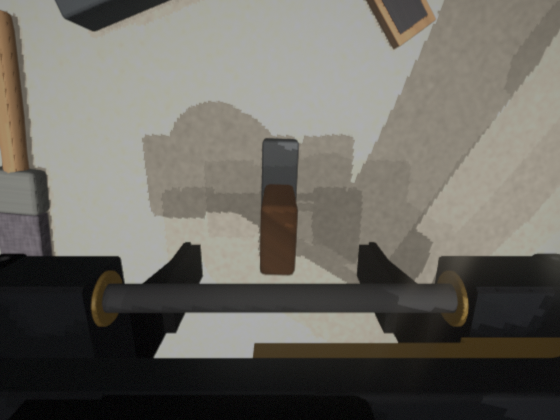

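View pics/sc2.png

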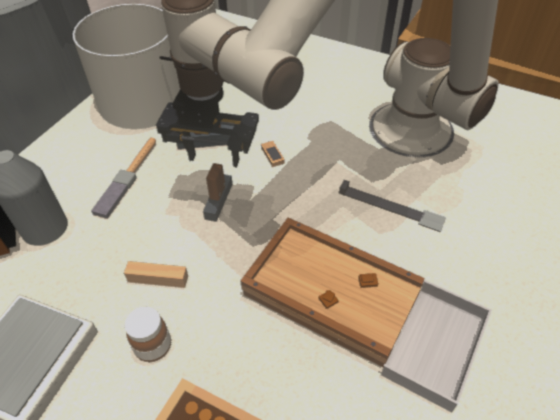

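```bash
python3 -m pendant '[[0.7,-0.04,-0.03,0,0,0,87],[1.35,-0.04,-0.03,0,0,0,87],[1.35,-0.04,-0.03,0,0,0,87]]' && python3 -m pendant '[[0,0,0,0,0,0,15],[0,0,0,0,0,0,15],[0,0,0,0,0,0,15],[0,0,0,0,0,0,15],[0,0,0,0,0,0,15]]' 40; python3 -c "
from plant import manip;print(manip.sense())"
```

```text
time: 2.15
tool_pos: [441.6, -315.9, 46.7]
tcp_rot: [[-0.013, -0.966, -0.259], [0.004, -0.259, 0.966], [-1.0, 0.011, 0.008]]
contact_force: [0.5, -0.3, 0.5]
finger_gap: 87.2
time: 2.78
tool_pos: [441.6, -315.9, 46.9]
tcp_rot: [[-0.012, -0.966, -0.259], [0.004, -0.259, 0.966], [-1.0, 0.011, 0.007]]
contact_force: [-0.2, 0.1, 0.2]
finger_gap: 44.7
{'time': 2.775, 'qpos': array([-3.22334669e-01,  4.47187133e-01, -4.01585804e-01, -2.57916606e-04,
       -7.35203321e-01, -9.86349217e-01]), 'joint_vel': array([-0.00132205,  0.00510732, -0.00296063, -0.0010316 ,  0.00019398,
       -0.00017377]), 'joint_torque': array([ 1.06278236e-02, -3.67233610e+01,  1.32880837e+01,  3.00172448e+00,
       -7.08921463e-02, -7.78863032e-04]), 'tool_pos': array([ 441.6466051 , -315.92314807,   46.94084717]), 'tcp_rot': array([[-0.01244597, -0.96582678, -0.25888941],
       [ 0.00433912, -0.2589592 ,  0.96587852],
       [-0.99991313,  0.01089794,  0.00741384]]), 'contact_force': array([-0.22513619,  0.09758622,  0.1500821 ]), 'torque': array([-0.0531858 , -0.09948032, -0.00659995]), 'finger_gap': 44.74807231274811}
```

```bash
python3 -m pendant '[[0,0,0,0,0,0,15],[0,0,0,0,0,0,15],[0,0,0,0,0,0,15],[0,0,0,0,0,0,15],[0,0,0,0,0,0,15]]' 40;  python3 -m pendant '[[0,0,0,0,0,0,15],[0,0,0,0,0,0,15]]'; python3 -c "
from plant import manip;print(manip.sense())"
```

```text
time: 3.4
tool_pos: [441.7, -316.0, 47.0]
tcp_rot: [[-0.012, -0.966, -0.259], [0.004, -0.259, 0.966], [-1.0, 0.011, 0.007]]
contact_force: [-0.6, 0.6, 1.0]
finger_gap: 24.1
time: 3.65
tool_pos: [441.7, -316.0, 47.0]
tcp_rot: [[-0.012, -0.966, -0.259], [0.004, -0.259, 0.966], [-1.0, 0.011, 0.007]]
contact_force: [-0.7, -0.4, 0.6]
finger_gap: 24.2
{'time': 3.65, 'qpos': array([-3.22376866e-01,  4.47145552e-01, -4.01489465e-01, -5.55645193e-05,
       -7.35127995e-01, -9.86357665e-01]), 'joint_vel': array([ 0.0003597 ,  0.00040534,  0.00034662, -0.00195976,  0.00064239,
       -0.00067306]), 'joint_torque': array([ 1.99060561e-01, -3.64056194e+01,  1.31079563e+01,  2.83058077e+00,
       -8.77910899e-02,  1.62963002e-03]), 'tool_pos': array([ 441.72640557, -316.01675277,   47.00996676]), 'tcp_rot': array([[-0.01228655, -0.9658023 , -0.25898832],
       [ 0.00414336, -0.25905482,  0.96585373],
       [-0.99991593,  0.01079393,  0.00718456]]), 'contact_force': array([-0.65658923, -0.4467382 ,  0.60393923]), 'torque': array([-0.12580839, -0.11798043, -0.004658  ]), 'finger_gap': 24.244753473711413}
```

```bash
python3 -m pendant '[[-0.5,0,0,0,0,0,15],[-1.0,0.01,0.01,0,0,0,15],[-1.5,0.02,0.01,0,0,0,15],[-1.5,0.02,0.01,0,0,0,15]]' && python3 -m pendant '[[0,-0.6,0.7,0.06,0,0,15],[0,-1.2,1.4,0.13,-0.001,0,15],[0,-1.8,2.2,0.2,-0.002,-0.001,15],[0,-2.4,3.0,0.26,-0.003,-0.002,15],[0,-2.88,3.6,0.323,-0.003,-0.002,15]]' && python3 - <<'E'
from h import *
s=manip.sense();print(s)
for n in ("scene","side","wrist"):cv2.imwrite(f'pics/{n}3.png',eyes.capture(n))
E
```

```text
time: 4.15
tool_pos: [442.8, -316.5, 138.9]
tcp_rot: [[-0.008, -0.966, -0.259], [0.003, -0.259, 0.966], [-1.0, 0.007, 0.004]]
contact_force: [-0.1, -0.0, -1.0]
finger_gap: 23.9
time: 4.78
tool_pos: [553.1, -60.7, 136.7]
tcp_rot: [[-0.009, -0.998, 0.062], [0.006, 0.062, 0.998], [-1.0, 0.01, 0.005]]
contact_force: [0.9, -0.2, -1.3]
finger_gap: 23.9
{'time': 4.775, 'qpos': array([ 0.1775664 ,  0.35194777, -0.27232106, -0.00929021, -0.95465721,
       -1.80507983]), 'joint_vel': array([ 0.58000235,  0.15059152,  0.23071615,  0.00240116, -0.07959844,
       -1.08069697]), 'joint_torque': array([ -1.54231075, -36.78092122,  16.05175853,   3.67338583,
        -0.09593998,   0.68495426]), 'tool_pos': array([553.0520368 , -60.73635343, 136.68182397]), 'tcp_rot': array([[-0.00932074, -0.99802628,  0.06210208],
       [ 0.00603023,  0.06204755,  0.99805498],
       [-0.99993838,  0.0096771 ,  0.00544   ]]), 'contact_force': array([ 0.93061588, -0.18762848, -1.32979478]), 'torque': array([-0.15928936, -0.20616204,  0.03170696]), 'finger_gap': 23.92796695283898}
```

View pics/scene3.png

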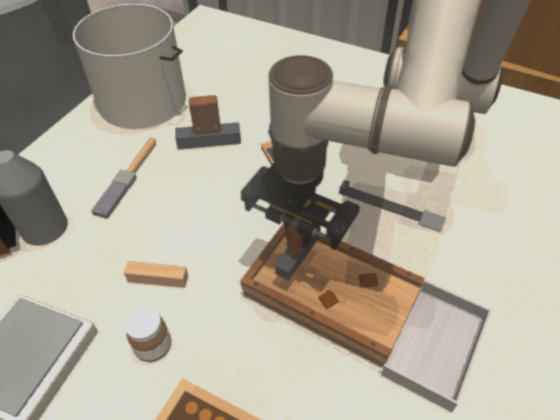

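View pics/side3.png

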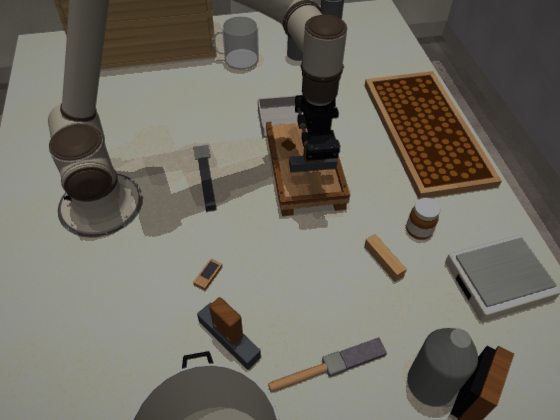

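View pics/wrist3.png

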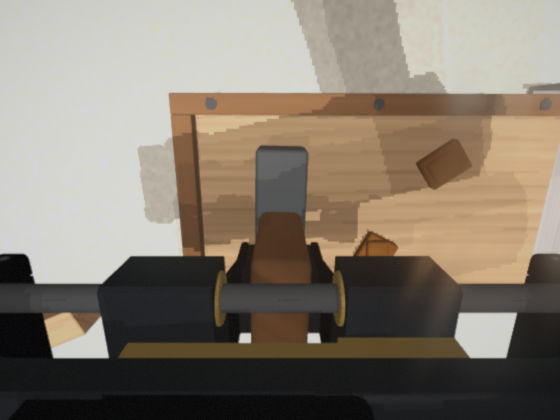

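```bash
python3 - <<'E'
from h import *
np.set_printoptions(precision=1,suppress=True)
m=eyes.camera_model("wrist");print(manip.sense()['tool_pos'])
u=np.array([.061,.998]);v=np.array([-.998,.061]);c=np.array([557,10.])
for p,z in(((170,94),60),((557,94),60),((196,115),60),((557,114),60),((204,250),45),((258,146),120),((304,148),120),((444,164),57),((377,250),57)):
    q=plane(m,p,z)[:2];print(p,q,'hive',(q-c)@u,(q-c)@v)
E
```

```text
[553.2 -60.9 136.6]
(170, 94) [ 456.8 -133.8] hive -149.62704968429915 91.21216722010118
(557, 94) [472.5 141.5] hive 126.04857505336513 92.39755660110285
(196, 115) [ 472.1 -117.3] hive -132.18965253004188 76.98779165840634
(557, 114) [486.3 144. ] hive 129.41140784010233 78.72301849040153
(204, 250) [ 583.5 -128.5] hive -136.59180059156904 -34.903094760864676
(258, 146) [491.6 -70.3] hive -84.17554814937725 60.357325096270024
(304, 148) [494.2 -44.8] hive -58.5477701118102 59.34718948184074
(444, 164) [518.6  66.6] hive 54.10365308263381 41.756383477130534
(377, 250) [587.   17.2] hive 9.062171142669179 -29.45775633919008
```

```bash
python3 -m pendant '[[0.3,0,0,0,0,0,15],[0.6,-0.01,0,0,0,0,15],[0.7,-0.01,0,0,0,0,15],[0.73,-0.01,0,0,0,0,15],[0.73,-0.01,0,0,0,0,15]]' && python3 - <<'E'
from h import *
s=manip.sense();print(s)
for n in ("side","wrist"):cv2.imwrite(f'pics/{n}4.png',eyes.capture(n))
a=cv2.imread('pics/side4.png');cv2.imwrite('pics/c6.png',cv2.resize(a[80:220,245:365],None,fx=4,fy=4,interpolation=2))
E
```

```text
time: 5.55
tool_pos: [553.6, -61.0, 93.0]
tcp_rot: [[-0.009, -0.998, 0.058], [0.006, 0.058, 0.998], [-1.0, 0.009, 0.006]]
contact_force: [-0.4, 0.8, -1.7]
finger_gap: 23.5
{'time': 5.55, 'qpos': array([ 0.17696806,  0.40330308, -0.32106445, -0.01000015, -0.85404419,
       -1.79928868]), 'joint_vel': array([ 0.00449103, -0.00474106,  0.00437097,  0.00255396, -0.00153171,
       -0.00176976]), 'joint_torque': array([-4.47830628e-02, -3.67286217e+01,  1.53181207e+01,  3.50317195e+00,
       -1.02746158e-01, -1.42186840e-03]), 'tool_pos': array([553.58932002, -60.97672656,  93.02587412]), 'tcp_rot': array([[-0.00879908, -0.99827116,  0.05811429],
       [ 0.00608542,  0.05806201,  0.99829443],
       [-0.99994277,  0.00913772,  0.00556401]]), 'contact_force': array([-0.44752105,  0.80688041, -1.70286006]), 'torque': array([-0.09606242, -0.16364504, -0.03967386]), 'finger_gap': 23.46940402117092}
```

View pics/c6.png

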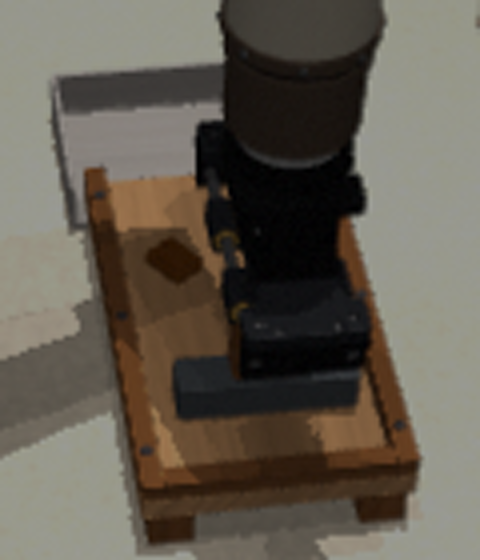

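View pics/wrist4.png

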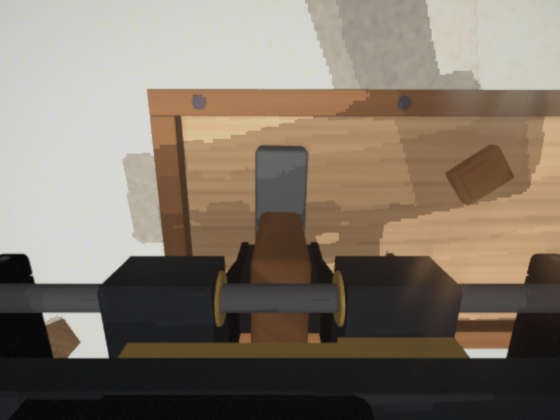

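```bash
python3 -m pendant '[[0,0,0.2,0,0,0,15],[0,0,0.4,0,0,0,15],[0,0,0.6,0,0,0,15],[0,0,0.8,0,0,0,15],[0.01,0,1.0,0,0,0,15]]' && python3 -m pendant '[[0,0,0.2,0,0,0,15],[0,0,0.4,0,0,0,15],[0,0,0.6,0,0,0,15],[0,0,0.8,0,0,0,15],[0.01,0,1.0,0,0,0,15]]' && python3 - <<'E'
from h import *
for n in ("side","wrist","scene"):cv2.imwrite(f'pics/{n}5.png',eyes.capture(n))
s=manip.sense();print(s['tool_pos'],s['contact_force'],s['tcp_rot'])
E
```

```text
time: 6.28
tool_pos: [557.3, 0.1, 93.1]
tcp_rot: [[-0.008, -0.998, 0.057], [0.006, 0.057, 0.998], [-1.0, 0.008, 0.006]]
contact_force: [0.0, -0.2, -1.0]
finger_gap: 23.8
time: 6.9
tool_pos: [560.9, 60.8, 92.9]
tcp_rot: [[-0.008, -0.998, 0.057], [0.006, 0.057, 0.998], [-1.0, 0.008, 0.006]]
contact_force: [0.9, 0.1, -1.9]
finger_gap: 23.8
[560.80163191  60.70048067  92.73993202] [ 0.34195766  1.00963037 -1.12541566] [[-0.00818219 -0.99837441  0.05640565]
 [ 0.00613102  0.05635639  0.99839189]
 [-0.99994773  0.00851486  0.00565994]]
```

View pics/wrist5.png

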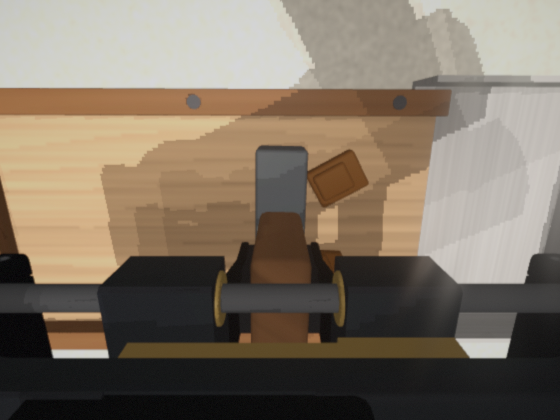

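View pics/scene5.png

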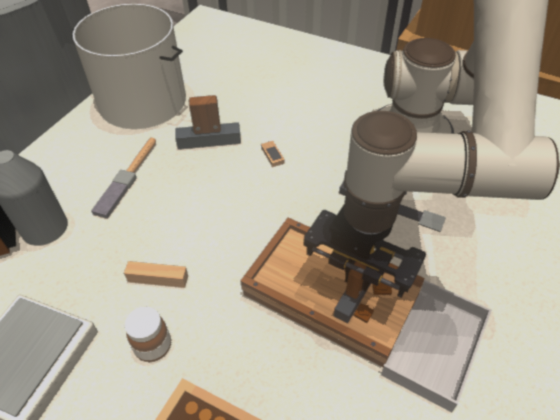

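```bash
python3 -m pendant '[[0,0,0.16,0,0,0,15],[0,0,0.32,0,0,0,15],[0,0,0.48,0,0,0,15],[0,0,0.64,0,0,0,15],[0.01,0,0.8,0,0,0,15]]' && python3 -m pendant '[[0,0,0.16,0,0,0,15],[0,0,0.32,0,0,0,15],[0,0,0.48,0,0,0,15],[0,0,0.64,0,0,0,15],[0.01,0,0.8,0,0,0,15]]' && python3 - <<'E'
from h import *
for n in ("side","wrist","scene"):cv2.imwrite(f'pics/{n}6.png',eyes.capture(n))
s=manip.sense();print(s['tool_pos'],s['contact_force'],s['tcp_rot'])
E
```

```text
time: 7.68
tool_pos: [563.6, 109.3, 92.5]
tcp_rot: [[-0.008, -0.998, 0.056], [0.006, 0.056, 0.998], [-1.0, 0.008, 0.006]]
contact_force: [-0.4, -0.9, -1.1]
finger_gap: 24.1
time: 8.3
tool_pos: [566.4, 157.9, 92.2]
tcp_rot: [[-0.008, -0.998, 0.056], [0.006, 0.056, 0.998], [-1.0, 0.008, 0.006]]
contact_force: [0.2, 0.9, -1.7]
finger_gap: 23.8
[566.37978387 157.85311266  92.13630907] [-0.5591715  -0.20815284 -0.97286171] [[-0.00781736 -0.99842362  0.05558022]
 [ 0.00632017  0.05553147  0.99843693]
 [-0.99994947  0.00815642  0.00587609]]
```

View pics/wrist6.png

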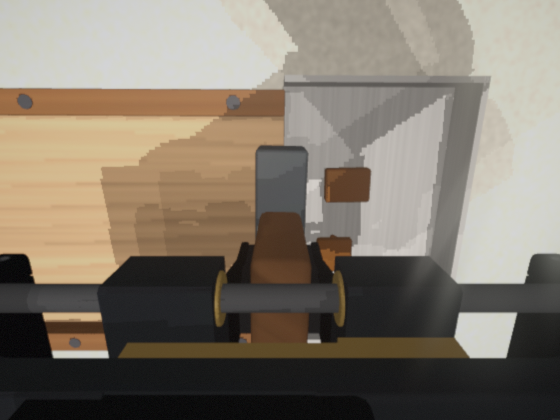

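View pics/scene6.png

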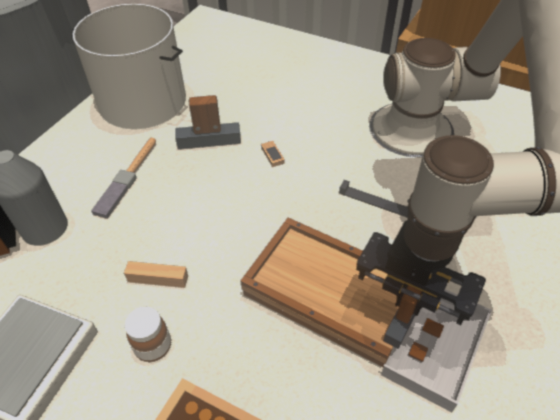

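```bash
python3 -m pendant '[[-0.3,0,0,0,0,0,15],[-0.6,0,0,0,0,0,15],[-0.9,0,0,0,0,0,15],[-0.9,0,-1.0,0,0,0,15],[-0.9,0,-1.6,0,0,0,15]]' && python3 - <<'E'
from h import *
for n in ("side","wrist","scene"):cv2.imwrite(f'pics/{n}7.png',eyes.capture(n))
s=manip.sense();print(s['tool_pos'],s['contact_force'],s['tcp_rot'])
a=cv2.imread('pics/scene7.png');b=cv2.imread('pics/side7.png')
A=cv2.resize(a[270:410,360:500],(420,420),interpolation=2);B=cv2.resize(b[70:175,245:350],(378,420)[:2],interpolation=2)
cv2.imwrite('pics/c7.png',np.hstack([A,B]))
t=s['tcp_rot'].T
d=np.array([441.7,-316.0,s['tool_pos'][2]])-s['tool_pos'];print('units',t@d/60)
import scipy.spatial.transform as st
G=np.array([[-0.0123,-.9658,-.2590],[.0041,-.2590,.9659],[-.9999,.0108,.0072]])
print(st.Rotation.from_matrix(t@G).as_rotvec())
E
```

```text
time: 9.07
tool_pos: [560.8, 59.8, 145.7]
tcp_rot: [[-0.008, -0.998, 0.056], [0.006, 0.056, 0.998], [-1.0, 0.008, 0.006]]
contact_force: [0.2, 0.9, -1.6]
finger_gap: 23.9
[561.03001877  59.86064834 145.60481242] [ 0.4605455   0.27851035 -2.37299728] [[-0.00816342 -0.99824274  0.05869234]
 [ 0.00626485  0.05864209  0.99825941]
 [-0.99994705  0.00851691  0.00577512]]
units [-0.02300949  1.61798452 -6.37016981]
[-0.32067421  0.00171325  0.00434897]
```

View pics/c7.png

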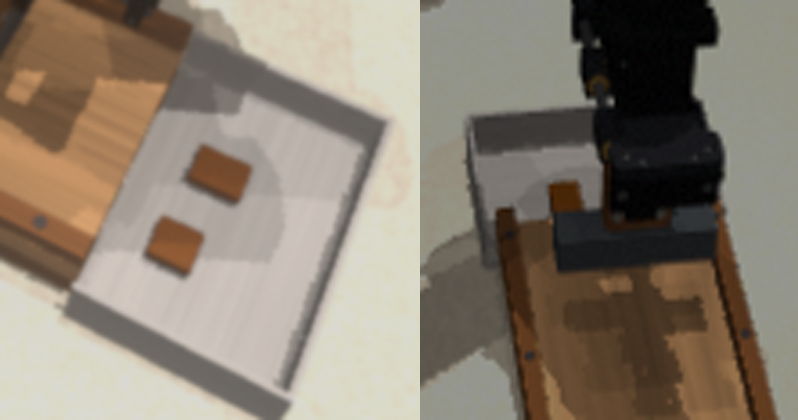

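The crop shows both chips lying flat in the tray. Now I take the scraper back.

```bash
python3 -m pendant '[[0,0.25,-0.9,-0.05,0,0,15],[0,0.5,-1.8,-0.1,0,0.001,15],[-0.01,0.75,-2.7,-0.15,0,0.002,15],[-0.01,1,-3.6,-0.2,0.001,0.003,15],[-0.02,1.2,-4.5,-0.25,0.001,0.004,15]]' && python3 - <<'E'
from h import *
import scipy.spatial.transform as st
s=manip.sense();t=s['tcp_rot'].T
d=np.array([441.7,-316.0,s['tool_pos'][2]])-s['tool_pos'];print('units',t@d/60)
G=np.array([[-0.0123,-.9658,-.2590],[.0041,-.2590,.9659],[-.9999,.0108,.0072]])
print(st.Rotation.from_matrix(t@G).as_rotvec())
E
```

```text
time: 9.85
tool_pos: [473.1, -206.4, 146.1]
tcp_rot: [[-0.011, -0.981, -0.193], [0.005, -0.193, 0.981], [-1.0, 0.01, 0.007]]
contact_force: [0.9, -0.2, -2.4]
finger_gap: 24.0
units [-0.00306594  0.866948   -1.6914892 ]
[-0.06770016  0.00049812  0.00123544]
```

```bash
python3 -m pendant '[[0,0.43,-0.85,-0.03,0,0,15],[0,0.87,-1.69,-0.068,0,0.001,15],[0,0.87,-1.69,-0.068,0,0.001,15],[0,0.87,-1.69,-0.068,0,0.001,15]]' && python3 - <<'E'
from h import *
import scipy.spatial.transform as st
s=manip.sense();t=s['tcp_rot'].T
d=np.array([441.7,-316.0,48])-s['tool_pos'];print('units',t@d/60,s['tool_pos'],s['contact_force'])
G=np.array([[-0.0123,-.9658,-.2590],[.0041,-.2590,.9659],[-.9999,.0108,.0072]])
print(st.Rotation.from_matrix(t@G).as_rotvec())
E
```

```text
time: 10.35
tool_pos: [441.7, -315.6, 145.7]
tcp_rot: [[-0.012, -0.966, -0.259], [0.005, -0.259, 0.966], [-1.0, 0.011, 0.008]]
contact_force: [0.3, 1.1, -1.2]
finger_gap: 24.2
units [ 1.62875132 -0.01462058 -0.01974881] [ 441.74461203 -315.57284768  145.7352559 ] [ 0.30728211  1.093798   -1.16250955]
[-3.51854261e-05  8.48489620e-04  2.61123428e-04]
```

```bash
python3 -m pendant '[[0.6,-0.01,-0.01,0,0,0,15],[1.2,-0.01,-0.02,0,0,0,15],[1.5,-0.01,-0.02,0,0,0,15],[1.6,-0.01,-0.02,0,0,0,15],[1.62,-0.01,-0.02,0,0,0,15]]' && python3 -m pendant '[[0,0,0,0,0,0,15],[0.01,0,0,0,0,0,15],[0.01,0,0,0,0,0,15]]' && python3 - <<'E'
from h import *
s=manip.sense();print(s['tool_pos'],s['contact_force'])
cv2.imwrite('pics/side8.png',cv2.resize(eyes.capture("side")[200:350,200:400],None,fx=4,fy=4))
E
```

```text
time: 10.98
tool_pos: [442.3, -315.4, 48.9]
tcp_rot: [[-0.012, -0.965, -0.261], [0.005, -0.261, 0.965], [-1.0, 0.01, 0.008]]
contact_force: [0.3, 0.4, -2.0]
finger_gap: 23.9
time: 11.35
tool_pos: [442.5, -315.4, 48.7]
tcp_rot: [[-0.011, -0.965, -0.261], [0.004, -0.261, 0.965], [-1.0, 0.009, 0.007]]
contact_force: [0.0, 0.7, -1.8]
finger_gap: 24.1
[ 442.49458835 -315.44636327   48.69319555] [ 0.04697049  0.73904623 -1.76498476]
```

View pics/side8.png

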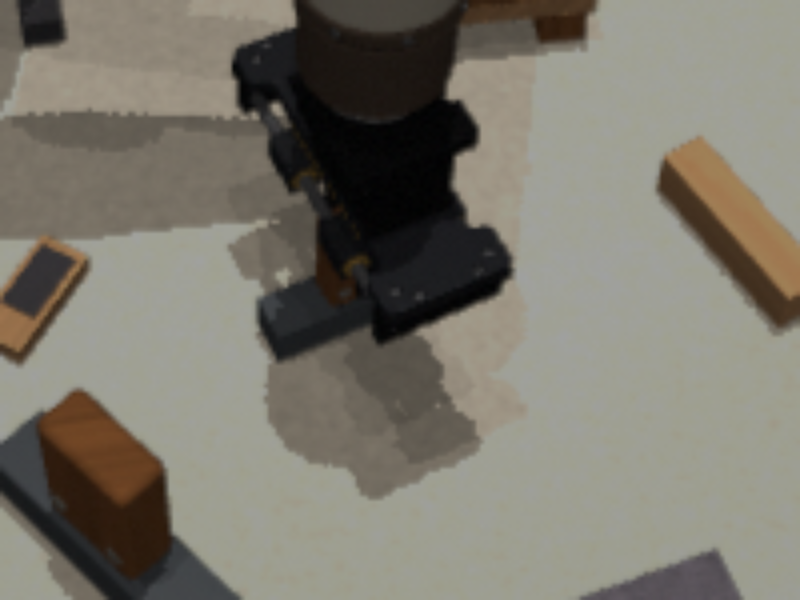

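```bash
python3 -m pendant '[[0.015,0,0,0,0,0,15],[0.03,0,0,0,0,0,15],[0.03,0,0,0,0,0,15]]'; python3 -m pendant '[[0.01,0,0,0,0,0,15],[0.02,0,0,0,0,0,15],[0.02,0,0,0,0,0,15]]'
```

```text
time: 11.78
tool_pos: [442.5, -315.5, 47.0]
tcp_rot: [[-0.011, -0.965, -0.261], [0.004, -0.261, 0.965], [-1.0, 0.01, 0.007]]
contact_force: [-0.6, -0.5, 1.3]
finger_gap: 23.7
time: 12.15
tool_pos: [442.5, -315.5, 46.9]
tcp_rot: [[-0.011, -0.965, -0.261], [0.004, -0.261, 0.965], [-1.0, 0.01, 0.007]]
contact_force: [-1.1, 3.0, 6.8]
finger_gap: 24.1
```

Contact with the bench at the reference height (46.9 vs 47.0). I release and back off straight up.

```bash
python3 -m pendant '[[0,0,0,0,0,0,87],[0,0,0,0,0,0,87],[0,0,0,0,0,0,87],[0,0,0,0,0,0,87],[0,0,0,0,0,0,87]]' && python3 -m pendant '[[0,0,0,0,0,0,87],[0,0,0,0,0,0,87],[0,0,0,0,0,0,87],[0,0,0,0,0,0,87],[0,0,0,0,0,0,87]]'
```

```text
time: 12.78
tool_pos: [442.5, -315.6, 46.8]
tcp_rot: [[-0.011, -0.965, -0.261], [0.004, -0.261, 0.965], [-1.0, 0.01, 0.007]]
contact_force: [0.1, -0.4, 0.3]
finger_gap: 66.1
time: 13.4
tool_pos: [442.5, -315.6, 46.9]
tcp_rot: [[-0.011, -0.965, -0.261], [0.004, -0.261, 0.965], [-1.0, 0.01, 0.007]]
contact_force: [-0.3, 0.5, 0.6]
finger_gap: 86.7
```

Now straight up, then sideways off to where the wrist camera sees the scraper.

```bash
python3 -m pendant '[[-0.7,0,0,0,0,0,87],[-1.4,0.01,0.01,0,0,0,87],[-2.4,0.02,0.02,0,0,0,87],[-3.4,-0.7,0.02,0,0,0,87],[-3.4,-1.45,0.02,0,0,0,87]]' && python3 -m pendant '[[0,0,0,0,0,0,87],[0,0,0,0,0,0,87]]' && python3 - <<'E'
from h import *
np.set_printoptions(precision=1,suppress=True)
m=eyes.camera_model("wrist");im=eyes.capture("wrist");cv2.imwrite('pics/w9.png',im)
a=eyes.capture("scene");cv2.imwrite('pics/sc9.png',a);b=eyes.capture("side");cv2.imwrite('pics/si9.png',b)
roi=im[30:175,240:325];hsv=cv2.cvtColor(roi,cv2.COLOR_BGR2HSV)
al=((hsv[...,1]>110)|((hsv[...,2]<110)&(hsv[...,1]<80))).astype(np.uint8)
al=cv2.morphologyEx(al,cv2.MORPH_OPEN,np.ones((3,3)))
cs,_=cv2.findContours(al,0,2);c=max(cs,key=cv2.contourArea);r=cv2.minAreaRect(c+np.array([240,30]))
print(r,plane(m,r[0],30));print(np.array([plane(m,p,30)[:2] for p in cv2.boxPoints(r)]))
s=manip.sense();print(s['time'],s['tool_pos'],s['contact_force'])
sc=eyes.camera_model("scene")
A=cv2.resize(a[270:410,360:500],(420,420),interpolation=2);B=cv2.resize(b[200:330,230:350],(378,420),interpolation=2);cv2.imwrite('pics/c9.png',np.hstack([A,B]))
for p in((219,173),(175,245)):
    q=plane(sc,(360+p[0]/3,270+p[1]/3),14)[:2]-[557,10];print('chip hive',q@[.061,.998],q@[-.998,.061])
E
```

```text
time: 14.02
tool_pos: [530.4, -293.5, 256.0]
tcp_rot: [[-0.002, -0.966, -0.26], [0.0, -0.26, 0.966], [-1.0, 0.002, 0.001]]
contact_force: [1.1, -0.5, -0.6]
finger_gap: 86.9
time: 14.28
tool_pos: [529.9, -293.3, 255.7]
tcp_rot: [[-0.002, -0.966, -0.26], [0.001, -0.26, 0.966], [-1.0, 0.002, 0.001]]
contact_force: [-1.0, -0.0, -0.7]
finger_gap: 87.1
((280.5187072753906, 101.94600677490234), (26.118589401245117, 108.18492126464844), 0.6902771592140198) [ 441.3 -316.7   30. ]
[[ 505.5 -316.5]
 [ 389.9 -344.9]
 [ 382.6 -316.9]
 [ 497.6 -285.8]]
14.425 [ 529.1 -293.7  255.4] [-1.  -0.9 -0.9]
chip hive 200.85300443843033 30.584563862668222
chip hive 194.213569611327 -28.090062485512025
```

View pics/w9.png

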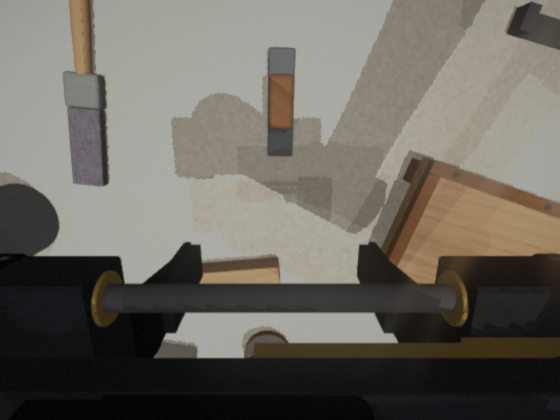

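View pics/c9.png

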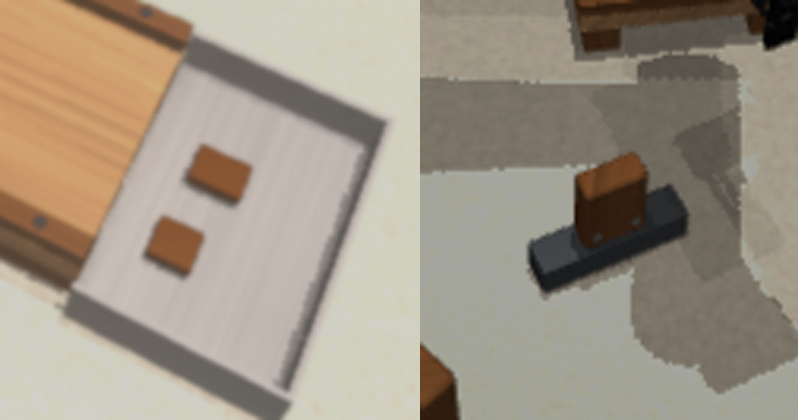

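The scraper stands upright at its old spot (wrist pixel (281,102)). Both chips lie in the tray at hive x of about 194–201, y ±30. The gripper is clear of everything.

```bash
python3 -c "
from plant import manip;print(manip.finish_job())"
```

```text
the job is handed in; nothing more can be done
None
```

The job is handed in: both wax chips are in the catch tray, and the scraper is back on the bench where it started. I gripped the smaller scraper across its handle at 40 N and set it down behind the chips. One pass along the hive floor pushed them off the open end.

**Chips:** they lie flat in the tray at about x 201, y 31 mm and x 194, y −28 mm in the hive frame. In every view I checked, the gripper stayed clear of them.

**Scraper:** it stands upright and released at about (441, −317) mm, against (443, −317) mm measured at the start. That is about 2 mm off, with a limit of 50 mm.

**Gripper:** it was open, clear of everything, and read about 1 N. The clock stood at 14.4 s of the 51 s allowed.

**Disagreements:** during the wipe the scraper ran about 0 to 1 mm above the board by arm kinematics, so it may not have pressed on it. The first chip positions differed by about 12 mm in y between the scene and side cameras because I used one assumed height. A later wrist picture gave positions in between, and I used those. No check failed.

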